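Press a rock chip onto its slide in the bonding press

ROBOT

A 6-joint arm with a two-finger parallel gripper is mounted at the origin on the work surface. World frame = base frame: x ahead of the robot, y to its left, z up, the work surface at z = 0. Lengths are in m, angles in rad, forces in N, time in s.
With the tool pointing down it reaches from about 0.375 to 0.925 m from the base axis. Payload 5.7 kg.
Tool frame: the origin (TCP) lies on the centre line of the jaws, within the pads' length; the fingertips stand ahead of it and the grasp point (between the pads) lies 11 mm behind it (manip.finger_overhang is the x of the fingertips in the tool frame, in m); x points along the fingers, y is the direction in which the jaws open and shut, and the axes are right-handed (so a half turn about x gives the same grasp; the last joint's range is limited). The gripper opens to 88 mm and grips with 3 to 60 N. Pads are 20 mm wide; open, the fingers measure 115 mm over their backs; the gripper's body (75 mm by 178 mm) begins 61 mm behind the grasp point.
Start: joints at [-1.439, 0.359, 1.51, -0, 1.272, -0.115], TCP at [0.147, -0.582, 0.231] pointing down, gripper open.
Joint ranges: [-2.97, 2.97], [-1.01, 2.36], [0.21, 2.38], [-0.96, 4.11], [0.2, 2.71], [-2.98, 2.98]. Speed limits (rad/s): [2.39, 2.39, 3.14, 3.14, 3.14, 3.14].

INTERFACE

Orientations are given as [roll, pitch, yaw] about the fixed x, y, z axes, in that order (R = Rz(yaw) Ry(pitch) Rx(roll)).
In Python, from station import manip, cams, order gives the robot as it stands. The module is installed in compiled form; this text tells all that it offers.
- The arm moves only by the shell command python3 -m crank 'ROWS' [OPENING]. ROWS is JSON, a list that holds one entry, the list of rows, each a list of 6 numbers: the shift along the tool's x, y, z in units of 50 mm (1.0 is 50 mm), then the turn, a rotation vector about the tool's x, y, z in units of 8 degrees (1.0 is 8 degrees). In form: [[[tx, ty, tz, wx, wy, wz], ...]]. A call has 1 to 12 rows; each row is the pose to reach, as a shift and turn from the pose commanded when the call began, along the tool's axes at that moment; what a row does not reach only later rows make up. A row lasts 1/10 s, in which the tool goes at most 50 mm and 8.59 degrees, less where a joint would pass 70% of its speed; a pose out of reach is approached as far as the arm can. A call with a gripper value outside its range is refused whole. OPENING is the closure, from 0 (fully open) to 1 (shut), set as the call begins (- or left out, the last holds). The fingers move at their own pace and stop on an object; the grip force is fixed at half the most. Time passes only in rows, so rows that repeat a pose let the fingers close. It gives the time, the measured TCP pose, the force and the opening at its end, in the units of the state.
- manip.get_state(): the state, without advancing time (a new reading comes with each control period).
- cams.grab_frame(name): name is "side" or "top"; returns a dict with "color" (400x640x3 uint8, red, green, blue), "intrinsics" (3x3 intrinsics, pixels), "extrinsics" (4x4, takes a point from world to camera coordinates). Camera axes: x right, y down, z forward; pixel columns grow to the right and rows downward; lengths in m; the calibration is good to about 2 mm. A picture is of the moment at which its call begins. There is no depth.
- order.finish_job(): hands the job in, once; it reports no verdict.
The state is a dict: "time_s": time; "q": joint angles; "joint_velocities": joint speeds; "effort": joint torques, N m; "eef_pos": TCP position; "tcp_rot": TCP orientation; "ft_force": force on the tool from outside, world axes, zero at the start; "torque": the same for the moment, N m; "width": opening from 0.0 (shut) to 1.0 (fully open).
Only numpy, scipy, OpenCV 4.12 (cv2) and the standard library are available. Lean on these libraries where they do the work, as an engineer would, in place of code of your own. Each camera call takes 0.05 s, during which the arm holds its last target.

TASK

Slide the blue carrier by its upright handle along the press's channel until it is fully home against the end stop, then grip the black knob on its yellow ribbed band and screw it down (clockwise) so that the spring foot presses the rock chip with about 30 newtons, your grip sinking with the knob so that it stays on the band, and let go. Pressing before the carrier is home, crushing the knob or overtightening it spoils the work; leave the bottle, the wooden box and the dish alone.

Things in the scene. Friction and masses are not known exactly. Their poses are not given: they have to be found in the camera images.
- press: Fixed grey and aluminium screw press. Origin on the table under the screw axis; x runs along the channel to its end stop, z up. Base plate 12 mm thick, x = -170 to +75 mm, 125 mm wide; its top is the channel's floor. Two guides, 6 mm high, stand at y = +-23.5 to 29.5 mm (channel 47 mm wide).
- stop (a point): The centre of the channel's end stop, at floor level: 31 mm in +x from the press origin, 12 mm up. The carrier is home when its front edge is here.
- spindle: The steel stem on the screw axis with all it carries: black knob on top, orange spring foot (22 mm across) below. Origin on the axis, 22 mm below the knob's centre, 110 mm above the table at the start. The foot sits on a stiff 10 N/mm spring (8 mm stroke, no preload); its length is set anew each time and not measured: its underside starts 4 to 12 mm above the level of the chip's top.
- knob_center (a point): Centre of the knob (52 mm across, 36 mm high, upright axis) and of its yellow band, 14 mm high, where the pads' middle must stay. At the start it is at its top, 132 mm above the table. Squeeze it with 25 to 40 N. Clockwise from above lowers knob, stem and foot 8 mm per radian, 20 mm at most. Turning takes 0.36 N m of thread friction plus 0.008 N m per newton of foot force. It stays where left.
- carrier: Loose blue tray, 150 mm long, 44 mm wide, 8 mm thick, about 160 g, lying in the channel, partly pulled out. Origin under the middle of its front edge (the end towards the stop); x points to the stop. It carries a glass slide and a red-brown rock chip, 24 x 24 mm, whose centre is 31 mm behind the front edge and whose top is 17 mm above the tray's underside.
- carrier_grip (a point): Centre of the carrier's upright handle, 135 mm behind the front edge, 30 mm above the tray's underside: a block 16 mm wide (across the channel), 24 mm long (along it), 44 mm high, standing on the tray.
- resin: Amber bottle, 40 mm across, 75 mm high; origin under its centre. Bystander.
- slidebox: Wooden slide box 85 x 100 x 30 mm; origin under its centre. Bystander.
- dish: Shallow white dish 80 mm across, 16 mm high; origin under its centre. Bystander.
- bridge (a point): Centre of the top of the press's bridge, 88 mm above the table on the screw axis. The bridge is 116 mm long across the channel (press y), 30 mm along it, 18 mm thick, on two posts at y = +-50 mm, 14 mm wide.
There are look-alikes about, which are no part of the job. What is meant by the carrier is not turquoise, and is the smaller of those in its own colour.

How it is judged:
On the way, in this order (a step that is already met when the one before it is completed fails the run):
1. the carrier is home against the end stop (within 2.5 mm) before the foot presses on it (x of carrier in the frame of stop above -0.0025 m and contact force between spindle and carrier below 0.5 N), for 0.2 s.
2. the foot presses the chip with more than 18 N (contact force between spindle and carrier above 18 N), for 0.2 s.
At the end, for the whole second after the job is handed in: The carrier lies flat in the channel (within 0.05 rad) with its front edge within 2.5 mm of the end stop, the foot presses the chip with 18 to 42 N, carrier and stem are at rest (x of carrier in the frame of stop above -0.0025 m and angle between carrier's own z axis and vertical below 0.05 rad and contact force between spindle and carrier between 18 and 42 N and linear speed of carrier below 0.01 m/s and linear speed of spindle below 0.005 m/s); the robot touches nothing.
It fails at once if the foot presses the chip with more than 60 N (the glass cracks) (contact force between spindle and carrier above 60 N).
It fails at once if the foot presses on a carrier that is not home (more than 4 mm short) (contact force between spindle and carrier above 2 N and x of carrier in the frame of stop below -0.004 m).
It fails at once if the fingers squeeze and load the knob or stem with more than 110 N in all (both fingers' contact forces summed) (contact force between the fingers and spindle above 110 N).
It fails at once if the bottle, the slide box or the dish is moved more than 15 mm (distance of any of resin, slidebox, dish from where it was at the start of the episode above 0.015 m).
It fails at once if the fingers grip the knob (more than 20 N) with the middle of the pads off its ribbed band (over 7 mm above or below the knob's centre) (contact force between the fingers and spindle above 20 N and (z of the grasp point in the frame of knob_center above 0.007 m or z of the grasp point in the frame of knob_center below -0.007 m)).
It also fails if it takes over 72 s, if anything falls off the work surface, if the arm or the gripper's body presses on something with over 40 N, if the wrist force passes 120 N, or if a joint passes its speed limit or range.

## Working session

There is one attempt and no reset: what is moved stays moved. The work goes in short steps, Python scripts to look and compute and a shell command to move; the robot and the scene stay as the last step left them, time stands still between calls to the robot, and variables do not carry over. Pictures are saved under pics/ and viewed, and the job is handed in when it is done.

```bash
mkdir -p pics
python3 - <<'E'
from station import manip, cams
import cv2, numpy as np
print(manip.get_state(), manip.finger_overhang)
for n in ("side","top"):
    f=cams.grab_frame(n); cv2.imwrite(f"pics/{n}0.png",f["color"][:,:,::-1]); print(n,f["intrinsics"],f["extrinsics"])
    np.savez(f"{n}.npz",**f)
E
```

```text
{'time_s': 0.0, 'q': array([-1.43915387e+00,  3.59511735e-01,  1.51143973e+00,  4.36635243e-06,
        1.27250722e+00, -1.15092476e-01]), 'joint_velocities': array([ 3.59476009e-04,  4.43466190e-04, -5.08282523e-05, -1.49465584e-03,
       -3.83440830e-04,  6.07433347e-04]), 'effort': array([-2.15697888e-03, -5.15379989e+01, -2.70721436e+01,  6.73286989e-02,
        3.47019872e-02, -1.17417094e-04]), 'eef_pos': array([ 0.1464511 , -0.58114357,  0.22980281]), 'tcp_rot': array([-1.6881241 ,  1.56893029,  1.7002022 ]), 'ft_force': array([-0.0565444 ,  0.33318398,  0.14823373]), 'torque': array([ 0.04553421,  0.03308171, -0.01998729]), 'width': 0.9988386543762922} 0.008
side [[401.19821937   0.         320.46869935]
 [  0.         401.19821937 194.49008031]
 [  0.           0.           1.        ]] [[ 0.96966467 -0.24409316 -0.01299832 -0.59694365]
 [-0.16230347 -0.60316812 -0.78092625  0.19689757]
 [ 0.18277859  0.75934627 -0.62448798  0.75538285]
 [ 0.          0.          0.          1.        ]]
top [[362.35398268   0.         326.49370561]
 [  0.         362.35398268 198.77609677]
 [  0.           0.           1.        ]] [[ 0.00617759 -0.99975119  0.02143374  0.03191406]
 [-0.98344728 -0.00995562 -0.18092077  0.62751378]
 [ 0.18108914 -0.0199613  -0.98326409  0.84306068]
 [ 0.          0.          0.          1.        ]]
```

```bash
ls -la
```

```text
total 1516
drwxr-xr-x  3 agent agent   4096 Dec  6 18:01 .
drwxr-xr-x 23 root  root    4096 Dec  6 18:01 ..
drwxr-xr-x  2 agent agent   4096 Dec  6 18:01 pics
-rw-r--r--  1 agent agent 768968 Dec  6 18:01 side.npz
-rw-r--r--  1 agent agent 768968 Dec  6 18:01 top.npz
```

View pics/side0.png

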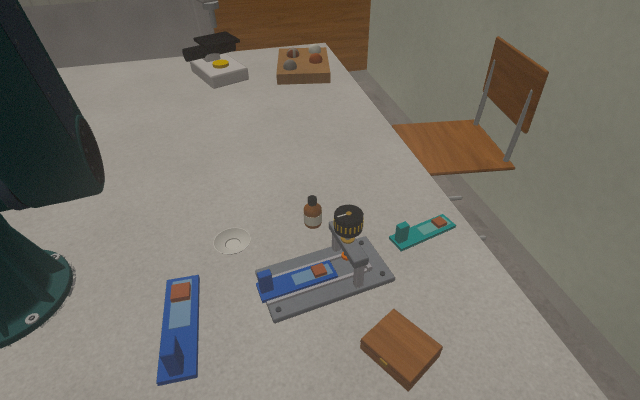

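View pics/top0.png

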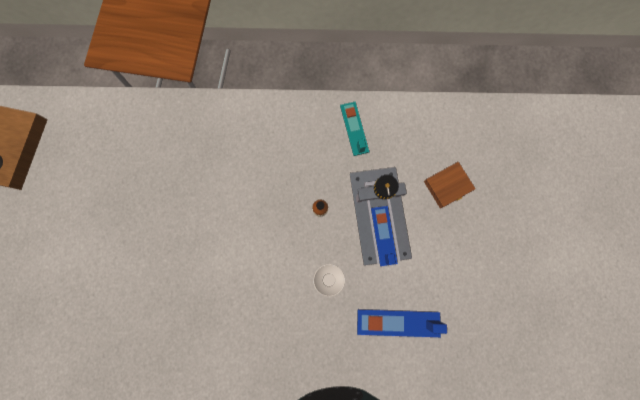

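Candidates: turquoise tray at top-view (355,128), large blue tray lying on the table at (400,323), and small blue tray in the press channel at (384,236). The one meant is the last: it is not turquoise, is the smaller of the two blues, and lies in the channel. I'll confirm it in an enlarged crop and measure.

```bash
cat > h.py <<'E'
import numpy as np, cv2
from scipy.spatial.transform import Rotation as R
def load(n): return dict(np.load(f"{n}.npz"))
def ray(f,uv):
    K,E=f["intrinsics"],f["extrinsics"]; d=E[:3,:3].T@np.linalg.inv(K)@np.array([uv[0],uv[1],1.]); c=-E[:3,:3].T@E[:3,3]; return c,d/np.linalg.norm(d)
def onplane(f,uv,z):
    c,d=ray(f,uv); return c+d*(z-c[2])/d[2]
def proj(f,p):
    q=f["extrinsics"]@np.append(p,1); q=f["intrinsics"]@q[:3]; return q[:2]/q[2]
def tri(f,uv,g,vw):
    (a,d),(b,e)=ray(f,uv),ray(g,vw); s=np.linalg.lstsq(np.c_[d,-e],b-a,rcond=None)[0]
    p,q=a+s[0]*d,b+s[1]*e; return (p+q)/2,np.linalg.norm(p-q)
E
python3 - <<'E'
from h import *
f=load("top"); g=load("side")
c=cv2.resize(f["color"][155:275,335:425][:,:,::-1],None,fx=5,fy=5,interpolation=cv2.INTER_CUBIC); 
d=cv2.resize(g["color"][195:325,245:405][:,:,::-1],None,fx=4.6,fy=4.6,interpolation=cv2.INTER_CUBIC)
cv2.imwrite("pics/c_top.png",c); cv2.imwrite("pics/c_side.png",d)
E
```

```text
(no output)
```

View pics/c_top.png

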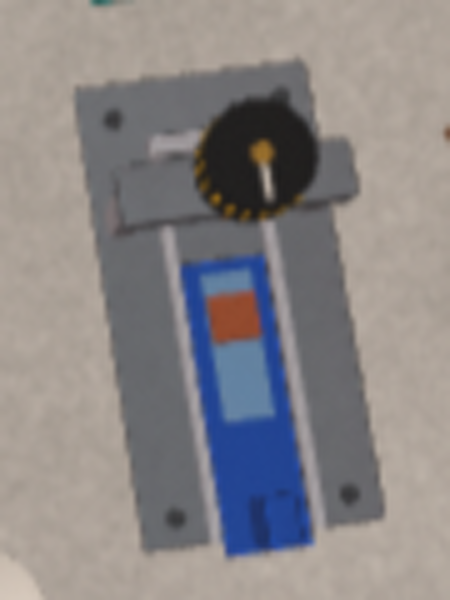

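View pics/c_side.png

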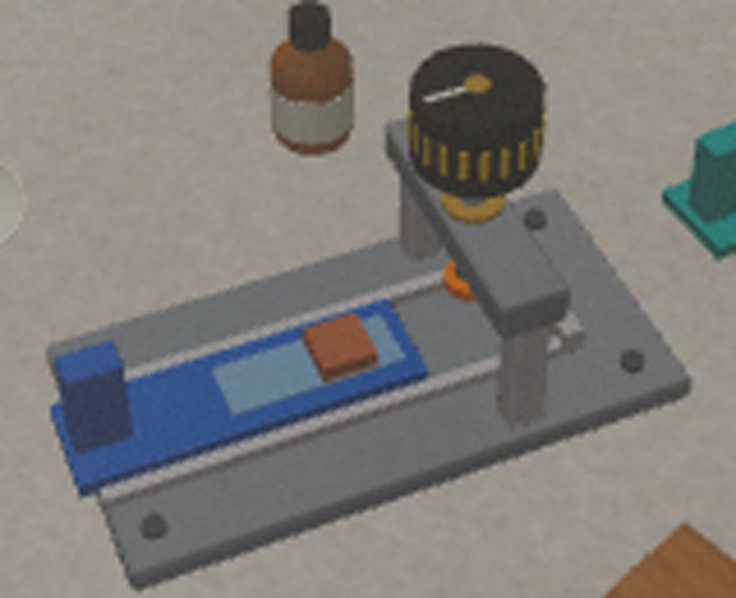

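The crop confirms it: a small blue tray in the guides with an upright handle, pulled out about 40–45 mm short of the bridge. Now the press pose from the plate corners, carrier edges and knob.

Run:
```python
from h import *
np.set_printoptions(precision=4,suppress=True)
f=load("top"); g=load("side")
T=lambda x,y:((x+.5)/5-.5+335,(y+.5)/5-.5+155)
S=lambda x,y:((x+.5)/4.6-.5+245,(y+.5)/4.6-.5+195)
fl,fr,nr,nl=[onplane(f,T(*p),.012)[:2] for p in ((77,88),(303,60),(384,517),(143,552))]
print("top corners",fl,fr,nr,nl,"w",np.linalg.norm(fl-fr),np.linalg.norm(nl-nr),"L",np.linalg.norm(fl-nl),np.linalg.norm(fr-nr))
d=(fl-nl)+(fr-nr); yaw=np.arctan2(d[1],d[0]); w=(fl-fr)+(nl-nr); yaw2=np.arctan2(-w[0],w[1])
ex=np.array([np.cos(yaw),np.sin(yaw)]); mid=(fl+fr+nr+nl)/4; o=mid+ex*.0475
print("yaw",yaw,yaw2,"origin",o)
fls,frs,nls,nrs=[onplane(g,S(*p),.012)[:2] for p in ((558,190),(690,380),(48,348),(133,578))]
print("side corners",fls,frs,nls,nrs)
# knob: dark circle top; centre of knob top at z .150
print("knobtop T",onplane(f,T(260,151),.150),"S",onplane(g,S(478,84),.150), tri(f,T(262,152),g,S(478,84)))
# dark mask circle
for n,z in(("top",.15),):
    hsv=cv2.cvtColor(f["color"],cv2.COLOR_RGB2HSV); m=(hsv[:,:,2]<60).astype(np.uint8); m[:160]=0;m[205:]=0;m[:,:365]=0;m[:,405:]=0
    c=max(cv2.findContours(m,0,2)[0],key=cv2.contourArea); print(cv2.minEnclosingCircle(c),cv2.contourArea(c))
# carrier blue: front edge z .020
cf=[onplane(f,T(*p),.020)[:2] for p in ((182,263),(264,255),(312,547),(226,558))]
print("carrier corners",cf,np.linalg.norm(cf[0]-cf[1]),np.linalg.norm(cf[0]-cf[3]))
fm=(cf[0]+cf[1])/2; bm=(cf[2]+cf[3])/2
print("yaw c",np.arctan2(*(fm-bm)[::-1]),"front in press",(fm-o)@ex,(fm-o)@np.array([-ex[1],ex[0]]))
# handle top z=12+8+44=.064 
# handle top in the top view
print("T handle top proj", [proj(f,np.append(o+ex*((fm-o)@ex-.135),z)) for z in(.064,.02)])
for n,F,e in(("top",f,0),("side",g,0)):
    print(n,"knob c proj",proj(F,np.append(o,.150)),"front",proj(F,np.append(fm,.02)))
```

```text
top corners [ 0.7077 -0.0257] [ 0.7245 -0.1464] [ 0.4844 -0.1811] [ 0.4661 -0.0578] w 0.1218655834739324 0.124575635494448 L 0.2437654605608222 0.24262756699139695
yaw 0.13762192792157996 0.14290018890736542 origin [ 0.6427 -0.0963]
side corners [ 0.7092 -0.0267] [ 0.7253 -0.1471] [ 0.468  -0.0614] [ 0.4856 -0.1826]
knobtop T [ 0.6434 -0.0959  0.15  ] S [ 0.6447 -0.095   0.15  ] (array([ 0.6434, -0.0967,  0.1515]), np.float64(0.0015434437770726677))
((385.7930908203125, 185.91378784179688), 13.002032279968262) 383.5
carrier corners [array([ 0.6131, -0.0789]), array([ 0.6177, -0.1215]), array([ 0.4691, -0.1421]), array([ 0.4634, -0.0986])] 0.04287545945539557 0.15100663824320967
yaw c 0.1344069239935903 front in press -0.027630741101058166 -0.0001260334476509232
T handle top proj [array([390.9863, 258.546 ]), array([387.5558, 258.8731])]
top knob c proj [386.7436 185.0861] front [379.2074 206.3993]
side knob c proj [347.6427 213.5236] front [332.7978 267.5008]
```

```bash
cat >> h.py <<'E'
O=np.array([.6433,-.0963]); YAW=.139
EX=np.array([np.cos(YAW),np.sin(YAW)]); EY=np.array([-EX[1],EX[0]])
def pw(x,y,z): return np.append(O+EX*x+EY*y,z)
def Rdown(yd): # tool x down, tool y at world heading yd
    y=np.array([np.cos(yd),np.sin(yd),0]); x=np.array([0,0,-1.]); return np.c_[x,y,np.cross(x,y)]
def head(s):
    M=R.from_euler("xyz",s["tcp_rot"]).as_matrix(); return M
def goal(s,p,Rm):
    M=head(s); return (M.T@(np.array(p)-s["eef_pos"])/.05).round(3), (R.from_matrix(M.T@Rm).as_rotvec()/np.radians(8)).round(3)
E
python3 - <<'E'
from h import *
from station import manip
np.set_printoptions(precision=4,suppress=True)
s=manip.get_state(); M=head(s); print(M, "yhead",np.arctan2(M[1,1],M[0,1]))
gp=pw(-.163,0,.042); print("grip",gp)
for k in (0,1):
    print(k,goal(s,[gp[0],gp[1],.20],Rdown(YAW+np.pi/2+k*np.pi)))
E
```

```text
[[-0.0002  0.2444 -0.9697]
 [ 0.0017 -0.9697 -0.2444]
 [-1.     -0.0017 -0.0002]] yhead -1.323937486284744
grip [ 0.4819 -0.1189  0.042 ]
0 (array([ 0.612, -7.326, -8.763]), array([-21.728,  -0.018,  -0.001]))
1 (array([ 0.612, -7.326, -8.763]), array([ 0.772, -0.001,  0.012]))
```

```bash
python3 -m crank '[[[0,-0.6,-0.73,0.07,0,0],[0,-1.5,-1.8,0.2,0,0],[0.1,-2.2,-2.6,0.3,0,0],[0.2,-3.0,-3.5,0.4,0,0],[0.3,-3.8,-4.4,0.5,0,0],[0.4,-4.5,-5.4,0.6,0,0],[0.5,-5.2,-6.3,0.7,0,0],[0.6,-6,-7.2,0.77,0,0],[0.612,-6.7,-8,0.77,0,0],[0.612,-7.326,-8.763,0.77,0,0],[0.612,-7.326,-8.763,0.77,0,0],[0.612,-7.326,-8.763,0.77,0,0]]]' 0
python3 - <<'E'
from h import *
from station import manip
np.set_printoptions(precision=4,suppress=True)
s=manip.get_state(); print(s["q"],s["ft_force"],s["torque"])
print(goal(s,pw(-.163,0,.10),Rdown(YAW-np.pi/2)),goal(s,pw(-.163,0,.031),Rdown(YAW-np.pi/2)))
E
```

```text
time_s: 1.3
eef_pos: [0.4834, -0.1163, 0.1998]
tcp_rot: [-1.921, 1.57, 1.362]
ft_force: [1.0, -0.3, -0.2]
width: 0.999
[-0.376   0.2446  1.7665  0.0012  1.1307  1.0527] [ 0.9512 -0.3433 -0.1788] [-0.0358 -0.0133 -0.0083]
(array([1.996, 0.048, 0.038]), array([ 0.018, -0.003,  0.007])) (array([3.376, 0.05 , 0.038]), array([ 0.018, -0.003,  0.007]))
```

```bash
python3 -m crank '[[[0.5,0.05,0.04,0.02,0,0],[1,0.05,0.04,0.02,0,0],[1.6,0.05,0.04,0.02,0,0],[2,0.05,0.04,0.02,0,0],[2,0.05,0.04,0.02,0,0],[2,0.05,0.04,0.02,0,0]]]'
python3 - <<'E'
from h import *
from station import manip,cams
np.set_printoptions(precision=4,suppress=True)
s=manip.get_state()
print(goal(s,pw(-.163,0,.031),Rdown(YAW-np.pi/2)))
f=cams.grab_frame("top");g=cams.grab_frame("side")
a=cv2.resize(f["color"][195:315,325:455][:,:,::-1],None,fx=3,fy=3,interpolation=cv2.INTER_CUBIC)
b=cv2.resize(g["color"][215:335,215:345][:,:,::-1],None,fx=3,fy=3,interpolation=cv2.INTER_CUBIC)
cv2.imwrite("pics/p1.png",np.hstack([a,b]))
for n,F in(("t",f),("s",g)): print(n,proj(F,s["eef_pos"]),proj(F,pw(-.163,0,.064)))
E
```

```text
time_s: 1.9
eef_pos: [0.4801, -0.1222, 0.1]
tcp_rot: [-0.587, 1.57, 2.691]
ft_force: [0.2, -0.2, 0.1]
width: 0.999
(array([ 1.381, -0.06 , -0.046]), array([-0.018,  0.007,  0.005]))
t [395.6556 258.9402] [391.1172 258.4441]
s [260.4592 261.3086] [263.3717 273.4767]
```

View pics/p1.png

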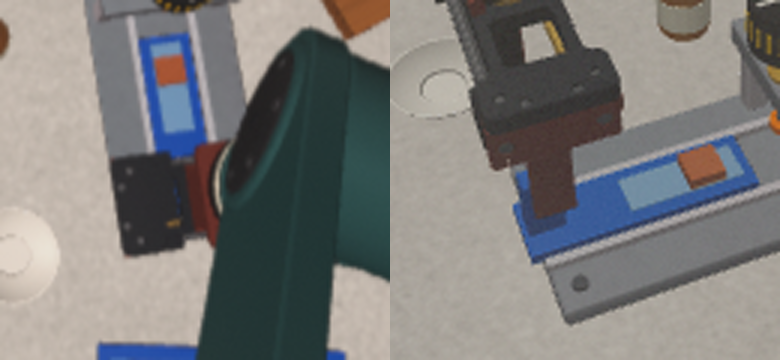

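The view shows the open fingers straddling the handle (near finger at side-crop (555,180), handle behind it). Lateral correction of 3 mm, then descend.

```bash
python3 -m crank '[[[0.3,-0.06,-0.046,-0.02,0,0],[0.6,-0.06,-0.046,-0.02,0,0],[0.9,-0.06,-0.046,-0.02,0,0],[1.2,-0.06,-0.046,-0.02,0,0],[1.38,-0.06,-0.046,-0.02,0,0],[1.38,-0.06,-0.046,-0.02,0,0],[1.38,-0.06,-0.046,-0.02,0,0]]]'
python3 - <<'E'
from h import *
from station import manip,cams
np.set_printoptions(precision=4,suppress=True)
s=manip.get_state()
print(goal(s,pw(-.163,0,.031),Rdown(YAW-np.pi/2)))
g=cams.grab_frame("side")
cv2.imwrite("pics/p2.png",cv2.resize(g["color"][195:335,215:405][:,:,::-1],None,fx=4,fy=4,interpolation=cv2.INTER_CUBIC))
s=manip.get_state();print(s["eef_pos"],goal(s,pw(-.163,0,.031),Rdown(YAW-np.pi/2)))
E
```

```text
time_s: 2.7
eef_pos: [0.4827, -0.1192, 0.0317]
tcp_rot: [2.744, 1.57, -0.259]
ft_force: [-0.4, 0.0, 0.3]
width: 0.999
(array([ 0.014, -0.009,  0.016]), array([ 0.002, -0.006, -0.003]))
[ 0.4829 -0.1193  0.0319] (array([ 0.018, -0.011,  0.019]), array([ 0.002, -0.009, -0.004]))
```

View pics/p2.png

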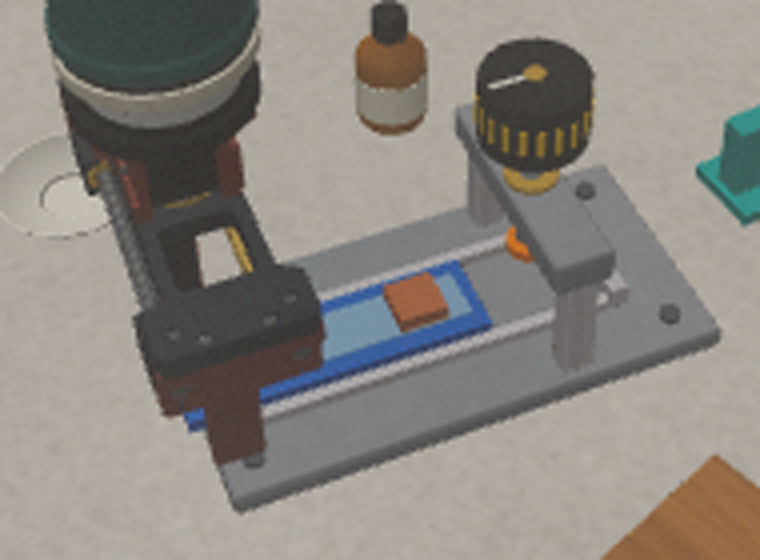

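At depth, fingers are on either side of the handle and the chip is visible at (415,298). Close.

```bash
python3 -m crank '[[[0,0,0,0,0,0],[0,0,0,0,0,0],[0,0,0,0,0,0],[0,0,0,0,0,0],[0,0,0,0,0,0],[0,0,0,0,0,0],[0,0,0,0,0,0],[0,0,0,0,0,0]]]' 1
python3 - <<'E'
from h import *
from station import manip
np.set_printoptions(precision=4,suppress=True)
s=manip.get_state()
print(s["torque"],goal(s,pw(-.163+.058,0,.031),Rdown(YAW-np.pi/2)))
E
```

```text
time_s: 3.55
eef_pos: [0.4822, -0.119, 0.031]
tcp_rot: [-1.111, 1.571, 2.17]
ft_force: [0.5, -0.0, -0.1]
width: 0.31
[0.0324 0.0075 0.0587] (array([ 0.001, -0.003, -1.154]), array([0.002, 0.   , 0.001]))
```

```bash
python3 -m crank '[[[0,0,0,0,0,0],[0,0,0,0,0,0],[0,0,0,0,0,0],[0,0,0,0,0,0],[0,0,0,0,0,0],[0,0,0,0,0,0]]]'
python3 - <<'E'
from h import *
from station import manip
np.set_printoptions(precision=4,suppress=True)
s=manip.get_state()
print(s["torque"],goal(s,pw(-.163+.058,0,.031),Rdown(YAW-np.pi/2)))
E
```

```text
time_s: 4.15
eef_pos: [0.4822, -0.119, 0.031]
tcp_rot: [-1.123, 1.571, 2.158]
ft_force: [-0.2, 0.2, -0.2]
width: 0.181
[-0.0207  0.0268 -0.0405] (array([ 0.001, -0.003, -1.155]), array([0.002, 0.001, 0.001]))
```

Opening 15.9 mm = handle width: gripped. Slide forward 50 mm, then creep.

```bash
python3 -m crank '[[[0,0,-0.1,0,0,0],[0,0,-0.2,0,0,0],[0,0,-0.3,0,0,0],[0,0,-0.4,0,0,0],[0,0,-0.5,0,0,0],[0,0,-0.6,0,0,0],[0,0,-0.7,0,0,0],[0,0,-0.8,0,0,0],[0,0,-0.9,0,0,0],[0,0,-1,0,0,0],[0,0,-1,0,0,0],[0,0,-1,0,0,0]]]'
python3 - <<'E'
from h import *
from station import manip,cams
np.set_printoptions(precision=4,suppress=True)
s=manip.get_state()
print(s["torque"],goal(s,pw(-.163+.058,0,.031),Rdown(YAW-np.pi/2)))
f=cams.grab_frame("side"); cv2.imwrite("pics/p3.png",cv2.resize(f["color"][195:335,215:405][:,:,::-1],None,fx=4,fy=4,interpolation=cv2.INTER_CUBIC))
E
```

```text
time_s: 5.35
eef_pos: [0.5325, -0.1121, 0.0311]
tcp_rot: [2.915, 1.569, -0.087]
ft_force: [-0.1, 0.4, -1.0]
width: 0.182
[-0.0429 -0.0025 -0.002 ] (array([ 0.002, -0.007, -0.138]), array([ 0.002, -0.009, -0.002]))
```

View pics/p3.png

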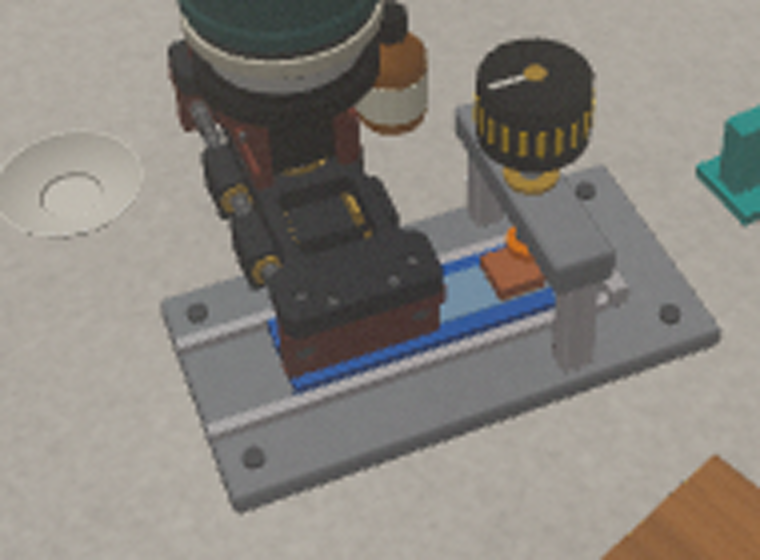

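Carrier moved 50 mm with the hand; chip at (512,272) is now near the foot. Creep about 8 mm further, 1 mm per row, watching the force.

```bash
python3 -m crank '[[[0,0,-0.02,0,0,0],[0,0,-0.04,0,0,0],[0,0,-0.06,0,0,0],[0,0,-0.08,0,0,0],[0,0,-0.1,0,0,0],[0,0,-0.12,0,0,0],[0,0,-0.12,0,0,0]]]'; python3 -m crank '[[[0,0,-0.02,0,0,0],[0,0,-0.04,0,0,0],[0,0,-0.04,0,0,0]]]';  python3 -m crank '[[[0,0,-0.02,0,0,0],[0,0,-0.04,0,0,0],[0,0,-0.04,0,0,0]]]'
```

```text
time_s: 6.1
eef_pos: [0.5379, -0.1112, 0.0311]
tcp_rot: [-2.8, 1.571, 0.481]
ft_force: [-0.5, -0.4, 0.5]
width: 0.18
time_s: 6.4
eef_pos: [0.5399, -0.1109, 0.0311]
tcp_rot: [-2.945, 1.57, 0.336]
ft_force: [-0.1, -0.6, 0.7]
width: 0.179
time_s: 6.7
eef_pos: [0.5401, -0.1108, 0.031]
tcp_rot: [-0.142, 1.568, 3.139]
ft_force: [-6.7, -1.4, 5.4]
width: 0.18
```

Resistance −6.7 N and motion stopped after 58.4 mm, matching the expected ~59 mm. One more firm push.

```bash
python3 -m crank '[[[0,0,-0.02,0,0,0],[0,0,-0.04,0,0,0],[0,0,-0.04,0,0,0],[0,0,-0.04,0,0,0]]]';python3 - <<'E'
from h import *
from station import manip,cams
np.set_printoptions(precision=4,suppress=True)
s=manip.get_state();print(s["torque"])
f=cams.grab_frame("side"); cv2.imwrite("pics/p4.png",cv2.resize(f["color"][195:335,215:405][:,:,::-1],None,fx=4,fy=4,interpolation=cv2.INTER_CUBIC))
E
```

```text
time_s: 7.1
eef_pos: [0.5402, -0.1108, 0.031]
tcp_rot: [-0.104, 1.565, -3.105]
ft_force: [-10.2, -4.9, 8.8]
width: 0.183
[-0.899   1.3265 -0.0585]
```

View pics/p4.png

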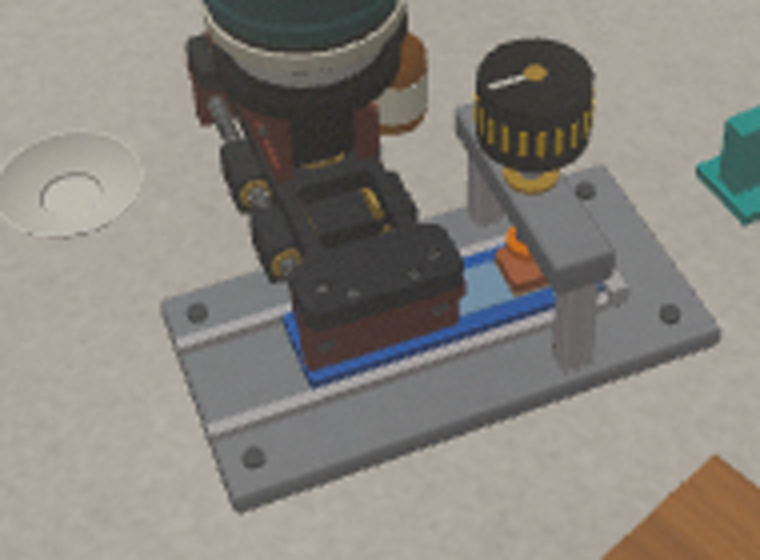

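Home: force built to ~11 N without motion. Ease off the push, open, rise.

```bash
python3 -m crank '[[[0,0,0.02,0,0,0],[0,0,0.04,0,0,0],[0,0,0.06,0,0,0],[0,0,0.06,0,0,0]]]'; python3 -m crank '[[[0,0,0,0,0,0],[0,0,0,0,0,0],[0,0,0,0,0,0],[0,0,0,0,0,0],[0,0,0,0,0,0],[0,0,0,0,0,0],[0,0,0,0,0,0],[0,0,0,0,0,0],[-0.3,0,0,0,0,0],[-0.7,0,0,0,0,0],[-1.2,0,0,0,0,0],[-1.7,0,0,0,0,0]]]' 0; python3 -m crank '[[[-0.7,0,0,0,0,0],[-1.4,0,0,0,0,0],[-2.1,0,0,0,0,0],[-2.8,0,0,0,0,0],[-2.8,0,0,0,0,0],[-2.8,0,0,0,0,0]]]'
python3 - <<'E'
from h import *
from station import manip
np.set_printoptions(precision=4,suppress=True)
s=manip.get_state(); print(s["q"])
for y in(YAW-np.pi/2,1.35,1.6): print(goal(s,[*O,.25],Rdown(y)))
E
```

```text
time_s: 7.55
eef_pos: [0.5402, -0.1108, 0.031]
tcp_rot: [-0.365, 1.57, 2.916]
ft_force: [-5.5, -2.0, 2.7]
width: 0.181
time_s: 8.75
eef_pos: [0.5402, -0.1107, 0.1167]
tcp_rot: [-0.598, 1.57, 2.683]
ft_force: [-0.0, 0.5, 0.7]
width: 0.997
time_s: 9.35
eef_pos: [0.5409, -0.1109, 0.2567]
tcp_rot: [2.737, 1.569, -0.265]
ft_force: [-0.7, -0.3, -1.4]
width: 1.001
[-0.3274  0.2659  1.5809  0.0001  1.293   1.104 ]
(array([ 0.137, -0.005, -2.068]), array([ 0.002, -0.012, -0.005]))
(array([ 0.137, -0.005, -2.068]), array([-19.921,   0.004,  -0.018]))
(array([ 0.137, -0.005, -2.068]), array([-21.712,   0.007,  -0.018]))
```

Check the carrier stayed home, with the arm out of the way of the view.

Run:
```python
from h import *
from station import manip,cams
np.set_printoptions(precision=4,suppress=True)
g=cams.grab_frame("side"); f=cams.grab_frame("top")
x0,y0=235,195
a=cv2.resize(g["color"][195:325,245:405][:,:,::-1],None,fx=4.6,fy=4.6,interpolation=cv2.INTER_CUBIC)
cv2.imwrite("pics/p5.png",a)
# predicted carrier points at home
for n,p in(("rear near corner",(.031-.150,-.022,.020)),("rear far",(.031-.15,.022,.02)),("chip c top",(0,0,.029)),("front near",(.031,-.022,.02)),("handle top c",(-.104,0,.064))):
    u=proj(g,pw(*p)); print(n,u,(u+.5-[245,195])*4.6-.5)
np.savez("side1.npz",**g); cv2.imwrite("pics/p5t.png",cv2.resize(f["color"][155:275,335:425][:,:,::-1],None,fx=5,fy=5))
```

```text
rear near corner [292.2326 290.6262] [219.07   441.6806]
rear far [284.7761 273.4389] [184.7699 362.6188]
chip c top [346.1147 260.1441] [466.9276 301.4629]
front near [365.247  266.4926] [554.936  330.6658]
handle top c [294.7301 263.729 ] [230.5586 317.9533]
```

View pics/p5.png

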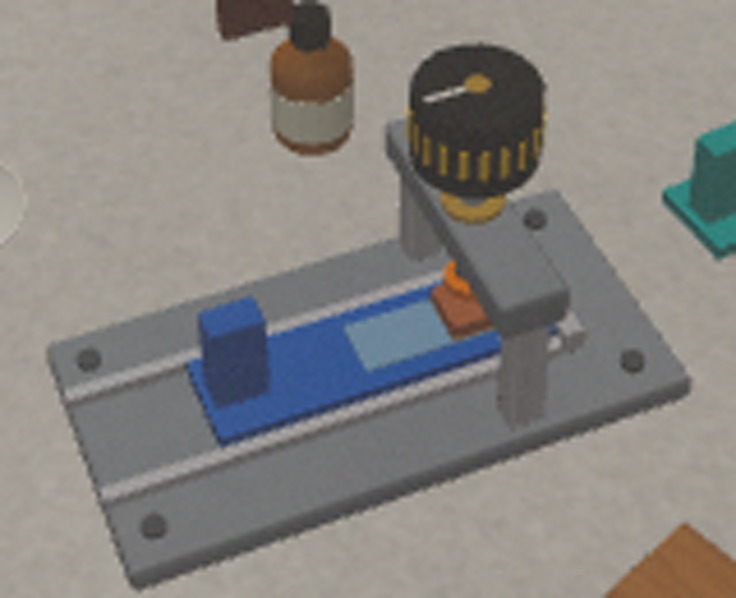

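The carrier's rear corner is at (224,443) against (219,442) predicted for home and the front corner touches the stop (557,330): home and flat. Now over the knob, with the wrist wound back so there is plenty of clockwise travel.

```bash
python3 -m crank '[[[0,0,-0.2,-1,0,0],[0.05,0,-0.4,-2,0,0],[0.1,0,-0.6,-3,0,0],[0.137,0,-0.8,-4,0,0],[0.137,0,-1,-5,0,0],[0.137,0,-1.2,-6,0,0],[0.137,0,-1.4,-7,0,0],[0.137,0,-1.6,-8,0,0],[0.137,0,-1.8,-9,0,0],[0.137,0,-2,-10,0,0],[0.137,0,-2.07,-11,0,0],[0.137,0,-2.07,-12,0,0]]]'; python3 -m crank '[[[0,0,0,-1,0,0],[0,0,0,-2,0,0],[0,0,0,-3,0,0],[0,0,0,-4,0,0],[0,0,0,-5,0,0],[0,0,0,-6,0,0],[0,0,0,-7,0,0],[0,0,0,-8,0,0],[0,0,0,-8,0,0],[0,0,0,-8,0,0]]]'
python3 - <<'E'
from h import *
from station import manip,cams
np.set_printoptions(precision=4,suppress=True)
s=manip.get_state(); print(s["q"],s["torque"])
print(goal(s,[*O,.121],Rdown(1.35)))
E
```

```text
time_s: 10.65
eef_pos: [0.6425, -0.0961, 0.2466]
tcp_rot: [-2.117, 1.567, 2.845]
ft_force: [-0.0, -0.9, -0.1]
width: 0.994
time_s: 11.65
eef_pos: [0.6424, -0.0963, 0.2476]
tcp_rot: [3.049, 1.568, 2.836]
ft_force: [0.2, 0.4, -0.2]
width: 1.002
[-0.2551  0.4182  1.3722  0.0001  1.3539 -1.6124] [ 0.029  -0.1263 -0.0054]
(array([2.533, 0.003, 0.025]), array([ 0.052, -0.019, -0.002]))
```

```bash
python3 -m crank '[[[0.5,0,0.025,0.05,0,0],[1,0,0.025,0.05,0,0],[1.4,0,0.025,0.05,0,0],[1.7,0,0.025,0.05,0,0],[2,0,0.025,0.05,0,0],[2.2,0,0.025,0.05,0,0],[2.4,0,0.025,0.05,0,0],[2.53,0,0.025,0.05,0,0],[2.53,0,0.025,0.05,0,0],[2.53,0,0.025,0.05,0,0]]]'
python3 - <<'E'
from h import *
from station import manip,cams
np.set_printoptions(precision=4,suppress=True)
g=cams.grab_frame("side")
cv2.imwrite("pics/p6.png",cv2.resize(g["color"][165:295,265:425][:,:,::-1],None,fx=4.6,fy=4.6,interpolation=cv2.INTER_CUBIC))
s=manip.get_state(); print(s["eef_pos"],s["torque"])
print(goal(s,[*O,.121],Rdown(1.35)))
E
```

```text
time_s: 12.65
eef_pos: [0.6447, -0.0968, 0.1231]
tcp_rot: [0.133, 1.57, -0.083]
ft_force: [-0.4, 0.0, 0.0]
width: 0.998
[ 0.6449 -0.0969  0.1233] [ 0.0327 -0.1232 -0.0335]
(array([ 0.047,  0.004, -0.033]), array([ 0.028,  0.008, -0.   ]))
```

View pics/p6.png

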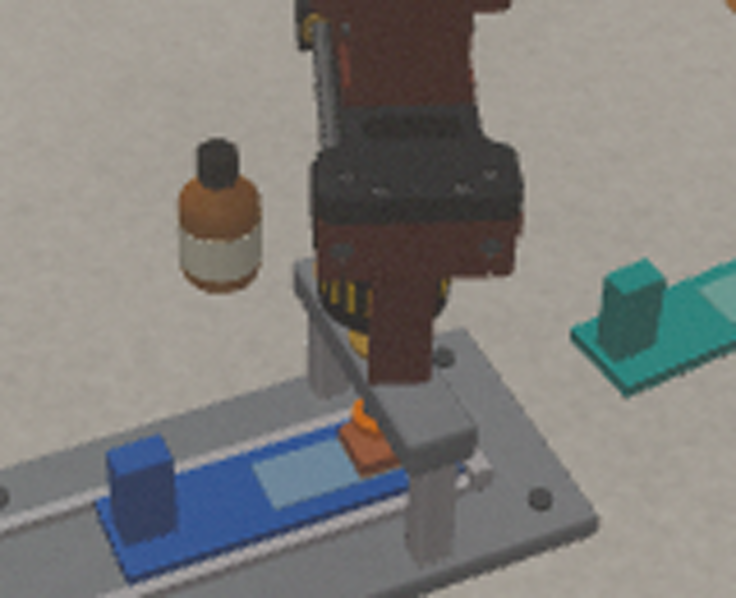

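The fingers straddle the knob (near finger at crop (400,320)). Trim by 2 mm and close.

```bash
python3 -m crank '[[[0.047,0.004,-0.033,0,0,0],[0.047,0.004,-0.033,0,0,0],[0.047,0.004,-0.033,0,0,0]]]'; python3 -m crank '[[[0,0,0,0,0,0],[0,0,0,0,0,0],[0,0,0,0,0,0],[0,0,0,0,0,0],[0,0,0,0,0,0],[0,0,0,0,0,0],[0,0,0,0,0,0],[0,0,0,0,0,0],[0,0,0,0,0,0],[0,0,0,0,0,0]]]' 1
python3 - <<'E'
from h import *
from station import manip,cams
np.set_printoptions(precision=4,suppress=True)
s=manip.get_state(); print(s["eef_pos"],s["torque"])
M=head(s);print(goal(s,[*O,.121],Rdown(1.35)),"yh",np.arctan2(M[1,1],M[0,1]))
E
```

```text
time_s: 13.0
eef_pos: [0.6427, -0.0961, 0.1206]
tcp_rot: [0.48, 1.571, 0.264]
ft_force: [-0.2, -0.1, 0.8]
width: 0.999
time_s: 14.0
eef_pos: [0.6427, -0.0967, 0.1204]
tcp_rot: [-1.671, 1.57, -1.888]
ft_force: [-1.8, -5.6, 0.2]
width: 0.59
[ 0.6427 -0.0967  0.1204] [-0.8248  0.0961  0.0512]
(array([-0.012,  0.01 ,  0.011]), array([ 0.029, -0.   ,  0.005])) yh 1.3540696081936263
```

Gripped at 51.9 mm, pad centre at z≈0.131. Turn clockwise helically (0.02234 units down per 1.0 unit of turn), easing the lateral offset. First 24°.

```bash
cat > st.py <<'E'
from h import *
from station import manip
np.set_printoptions(precision=3,suppress=True)
s=manip.get_state(); M=head(s); yh=np.arctan2(M[1,1],M[0,1])
t=np.degrees(1.354-yh)
print(f"turn {t:.1f}deg expected drop {8*np.radians(t):.2f} graspz-knobz {(s['eef_pos'][2]+.011-(.132-.008*np.radians(t)))*1e3:.2f}mm", "tau",s["torque"],"F",s["ft_force"],"q6",s["q"][5], "w",s["width"])
E
python3 -m crank '[[[0.0112,-0.01,0,0.5,0,0],[0.0223,-0.02,0,1,0,0]]]' >/dev/null; python3 st.py;  python3 -m crank '[[[0.0112,0,0,0.5,0,0],[0.0223,0,0,1,0,0]]]' >/dev/null; python3 st.py; python3 -m crank '[[[0.0112,0,0,0.5,0,0],[0.0223,0,0,1,0,0]]]' >/dev/null; python3 st.py
```

```text
turn 8.1deg expected drop 1.14 graspz-knobz -0.53mm tau [-0.127 -0.032  0.3  ] F [-0.439 -0.534  0.943] q6 -1.468546616306682 w 0.5847189505873787
turn 16.1deg expected drop 2.25 graspz-knobz -0.54mm tau [-0.271 -0.067  0.292] F [-0.787 -1.394  0.052] q6 -1.3288224379383577 w 0.5874573793034447
turn 24.1deg expected drop 3.37 graspz-knobz -0.54mm tau [-0.3   -0.016  0.354] F [-0.756 -2.255  1.195] q6 -1.1891992857245441 w 0.5893650624626562
```

```bash
sed -i 's/"q6"/"e6",s["effort"][5],"q6"/' st.py
python3 -m crank '[[[0.0112,0,0,0.5,0,0],[0.0223,0,0,1,0,0]]]' >/dev/null; python3 st.py;  python3 -m crank '[[[0.0056,0,0,0.25,0,0],[0.0112,0,0,0.5,0,0]]]' >/dev/null; python3 st.py; python3 -m crank '[[[0.0056,0,0,0.25,0,0],[0.0112,0,0,0.5,0,0]]]' >/dev/null; python3 st.py;python3 -m crank '[[[0.0056,0,0,0.25,0,0],[0.0112,0,0,0.5,0,0]]]' >/dev/null; python3 st.py
```

```text
turn 32.1deg expected drop 4.49 graspz-knobz -0.55mm tau [-0.324  0.     0.337] F [-0.578 -2.169  0.499] e6 -0.5846694856882095 q6 -1.049581925635208 w 0.586549125745435
turn 36.0deg expected drop 5.03 graspz-knobz -0.55mm tau [-0.33  -0.035  0.368] F [-0.899 -1.631  1.665] e6 -0.10032598162069917 q6 -0.981168599587354 w 0.581650773154275
turn 40.0deg expected drop 5.59 graspz-knobz -0.54mm tau [-0.274 -0.026  0.342] F [-1.203 -1.268  0.924] e6 -0.12336863670498133 q6 -0.9113934597518988 w 0.5840100519411686
turn 44.0deg expected drop 6.15 graspz-knobz -0.56mm tau [-0.363  0.009  0.395] F [ 0.35  -2.26   0.332] e6 -0.12350537348538637 q6 -0.8415654924818138 w 0.586770980133828
```

Still thread friction only (~0.36). Continue in 4° steps.

```bash
python3 -m crank '[[[0.0056,0,0,0.25,0,0],[0.0112,0,0,0.5,0,0]]]' >/dev/null; python3 st.py;  python3 -m crank '[[[0.0056,0,0,0.25,0,0],[0.0112,0,0,0.5,0,0]]]' >/dev/null; python3 st.py; python3 -m crank '[[[0.0056,0,0,0.25,0,0],[0.0112,0,0,0.5,0,0]]]' >/dev/null; python3 st.py;python3 -m crank '[[[0.0056,0,0,0.25,0,0],[0.0112,0,0,0.5,0,0]]]' >/dev/null; python3 st.py
python3 - <<'E'
from h import *
from station import cams
g=cams.grab_frame("side")
cv2.imwrite("pics/p7.png",cv2.resize(g["color"][205:295,285:395][:,:,::-1],None,fx=6,fy=6,interpolation=cv2.INTER_CUBIC))
E
```

```text
turn 48.0deg expected drop 6.71 graspz-knobz -0.53mm tau [-0.304 -0.042  0.327] F [-0.641 -1.782  0.974] e6 -0.12354650069028139 q6 -0.7717438611287515 w 0.583583101433789
turn 52.0deg expected drop 7.27 graspz-knobz -0.54mm tau [-0.366 -0.062  0.331] F [-0.992 -1.761  1.139] e6 -0.12344253715127707 q6 -0.7019466291919777 w 0.5870814508975604
turn 56.0deg expected drop 7.82 graspz-knobz -0.56mm tau [-0.336 -0.024  0.33 ] F [-0.959 -2.988  0.568] e6 -0.12331243604421616 q6 -0.6321065691678842 w 0.5866951808339134
turn 60.0deg expected drop 8.38 graspz-knobz -0.53mm tau [-0.371 -0.064  0.359] F [-0.714 -1.996  0.828] e6 -0.12327542994171381 q6 -0.5623269153043188 w 0.591838783722643
```

View pics/p7.png

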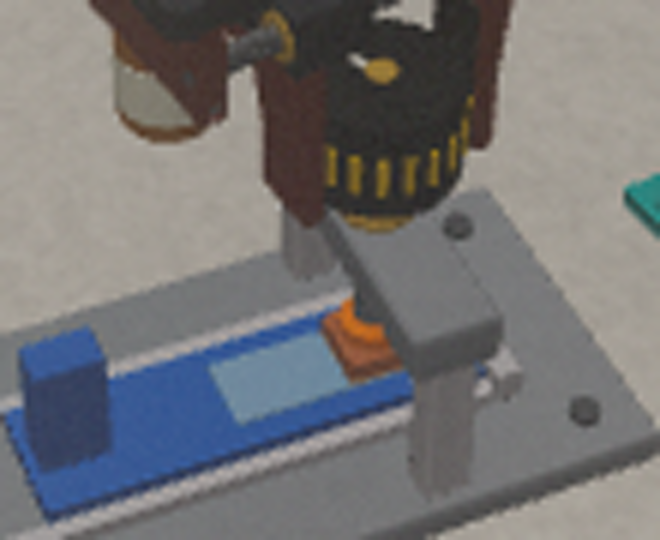

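The knob has sunk and the orange foot (360,318) is just about over the chip. No torque rise yet. Continue.

```bash
python3 -m crank '[[[0.0056,0,0,0.25,0,0],[0.0112,0,0,0.5,0,0]]]' >/dev/null; python3 st.py;  python3 -m crank '[[[0.0056,0,0,0.25,0,0],[0.0112,0,0,0.5,0,0]]]' >/dev/null; python3 st.py; python3 -m crank '[[[0.0056,0,0,0.25,0,0],[0.0112,0,0,0.5,0,0]]]' >/dev/null; python3 st.py
```

```text
turn 64.0deg expected drop 8.94 graspz-knobz -0.53mm tau [-0.358 -0.028  0.33 ] F [ 0.014 -1.011  1.834] e6 -0.14118596445769072 q6 -0.49314400477943143 w 0.5882432807288529
turn 68.0deg expected drop 9.50 graspz-knobz -0.56mm tau [-0.25  -0.059  0.395] F [-0.451 -1.065  0.793] e6 -0.12360113672912121 q6 -0.42331148979514543 w 0.5884469049952462
turn 72.0deg expected drop 10.05 graspz-knobz -0.55mm tau [-0.297  0.001  0.296] F [-1.571 -0.994  0.935] e6 -0.1234228815883398 q6 -0.35349832898356975 w 0.5876267520553659
```

```bash
python3 -m crank '[[[0.0056,0,0,0.25,0,0],[0.0112,0,0,0.5,0,0]]]' >/dev/null; python3 st.py;  python3 -m crank '[[[0.0056,0,0,0.25,0,0],[0.0112,0,0,0.5,0,0]]]' >/dev/null; python3 st.py; python3 -m crank '[[[0.0056,0,0,0.25,0,0],[0.0112,0,0,0.5,0,0]]]' >/dev/null; python3 st.py
python3 - <<'E'
from h import *
from station import cams
g=cams.grab_frame("side")
cv2.imwrite("pics/p8.png",cv2.resize(g["color"][205:295,285:395][:,:,::-1],None,fx=6,fy=6,interpolation=cv2.INTER_CUBIC))
E
```

```text
turn 76.0deg expected drop 10.61 graspz-knobz -0.53mm tau [-0.313 -0.04   0.305] F [-0.057 -1.185  0.199] e6 -0.12330953031778336 q6 -0.28367838792723016 w 0.5851116271285665
turn 80.0deg expected drop 11.17 graspz-knobz -0.53mm tau [-0.283 -0.039  0.358] F [-0.296 -2.139  1.312] e6 -0.0927630951628089 q6 -0.21391546634728814 w 0.5876653738186127
turn 84.0deg expected drop 11.73 graspz-knobz -0.50mm tau [-0.352  0.006  0.371] F [-0.934 -1.316  1.737] e6 -0.0545282824896276 q6 -0.1441408267174603 w 0.5893866122890521
```

View pics/p8.png

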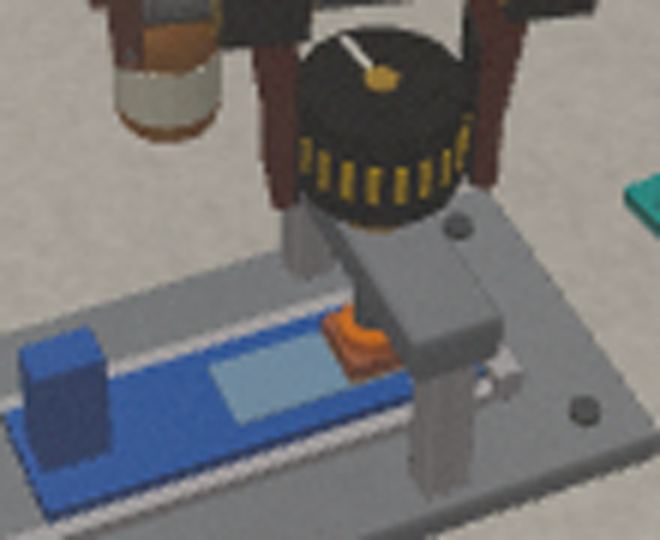

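The pointer turned from left to upper left, now (345,38) from centre (380,78). Check knob angle against the wrist turn for slip.

```bash
python3 - <<'E'
from h import *
g=load("side")
S=lambda x,y:((x+.5)/4.6-.5+245,(y+.5)/4.6-.5+195)
P=lambda x,y:((x+.5)/6-.5+285,(y+.5)/6-.5+205)
a=onplane(g,S(425,100),.15)-onplane(g,S(478,84),.15)
c=onplane(g,P(380,78),.1383); b=onplane(g,P(345,38),.1383)-c
print(c,np.linalg.norm(a[:2]),np.linalg.norm(b[:2]),np.degrees(np.arctan2(a[1],a[0])-np.arctan2(b[1],b[0]))%360)
E
python3 -m crank '[[[0.0056,0,0,0.25,0,0],[0.0112,0,0,0.5,0,0]]]' >/dev/null; python3 st.py;  python3 -m crank '[[[0.0056,0,0,0.25,0,0],[0.0112,0,0,0.5,0,0]]]' >/dev/null; python3 st.py
```

```text
[ 0.64421658 -0.09422179  0.1383    ] 0.02243543301177144 0.020630990133957073 85.53661280889577
turn 88.0deg expected drop 12.28 graspz-knobz -0.42mm tau [-0.232  0.003  0.473] F [-0.445 -0.788  1.468] e6 -0.035346035147085786 q6 -0.07490887727602351 w 0.5900786412136618
turn 92.0deg expected drop 12.84 graspz-knobz -0.40mm tau [-0.231 -0.008  0.499] F [-0.36  -1.311  2.117] e6 0.020593501394614577 q6 -0.005116013620814187 w 0.5873545487296639
```

No slip (pointer turned 85.5° vs 84°). Torque is now climbing: 0.34 → 0.50, contact around 77–79°, so ≈20 N at 92°; 30 N is due at ≈99°.

```bash
python3 -m crank '[[[0.0056,0,0,0.25,0,0],[0.0112,0,0,0.5,0,0]]]' >/dev/null; python3 st.py;  python3 -m crank '[[[0.0034,0,0,0.15,0,0],[0.0067,0,0,0.3,0,0]]]' >/dev/null; python3 st.py
```

```text
turn 96.0deg expected drop 13.40 graspz-knobz -0.36mm tau [-0.222  0.049  0.548] F [-0.472 -0.87   2.67 ] e6 0.05873714340850711 q6 0.06464190220487225 w 0.5907868397476772
turn 98.4deg expected drop 13.74 graspz-knobz -0.36mm tau [-0.096 -0.037  0.559] F [-1.842  0.095  3.768] e6 0.2549106627702713 q6 0.10695282300791108 w 0.5892586792643456
```

Fit: baseline 0.344, mean 0.520 at 93.6° → 22 N there, ≈29 N at 98.4°. Good; let go and rise.

```bash
python3 -m crank '[[[0,0,0,0,0,0],[0,0,0,0,0,0]]]'; python3 st.py; python3 -m crank '[[[0,0,0,0,0,0],[0,0,0,0,0,0],[0,0,0,0,0,0],[0,0,0,0,0,0],[0,0,0,0,0,0],[0,0,0,0,0,0],[0,0,0,0,0,0],[-0.2,0,0,0,0,0],[-0.5,0,0,0,0,0],[-0.9,0,0,0,0,0],[-1.4,0,0,0,0,0],[-1.9,0,0,0,0,0]]]' 0; python3 -m crank '[[[-0.5,0,0,0,0,0],[-1,0,0,0,0,0],[-1.5,0,0,0,0,0],[-2,0,0,0,0,0],[-2,0,0,0,0,0],[-2,0,0,0,0,0],[-2,0,0,0,0,0]]]'
python3 - <<'E'
from h import *
from station import cams
g=cams.grab_frame("side"); np.savez("side2.npz",**g)
cv2.imwrite("pics/p9.png",cv2.resize(g["color"][195:325,245:405][:,:,::-1],None,fx=4.6,fy=4.6,interpolation=cv2.INTER_CUBIC))
cv2.imwrite("pics/p9f.png",g["color"][:,:,::-1])
E
```

```text
time_s: 18.5
eef_pos: [0.6428, -0.0967, 0.1069]
tcp_rot: [2.778, 1.57, 0.845]
ft_force: [-0.4, 1.3, 3.8]
width: 0.589
turn 98.4deg expected drop 13.73 graspz-knobz -0.39mm tau [ 0.079 -0.022  0.413] F [-0.421  1.287  3.817] e6 0.4294143710285425 q6 0.1064189115263322 w 0.5893180994895383
time_s: 19.7
eef_pos: [0.6428, -0.0972, 0.204]
tcp_rot: [1.788, 1.57, -0.146]
ft_force: [1.7, -0.2, 1.0]
width: 0.998
time_s: 20.4
eef_pos: [0.6418, -0.097, 0.3007]
tcp_rot: [-1.506, 1.569, 2.843]
ft_force: [-0.4, 1.0, 0.0]
width: 1.001
```

View pics/p9.png

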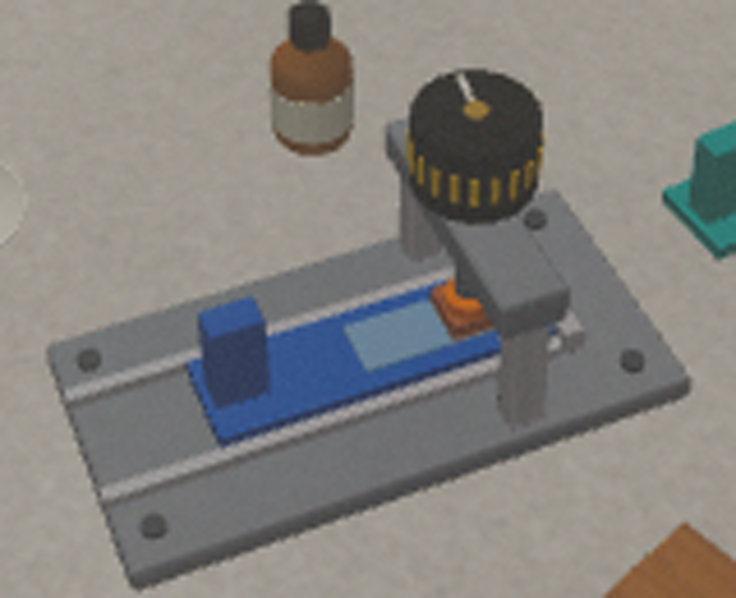

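View pics/p9f.png

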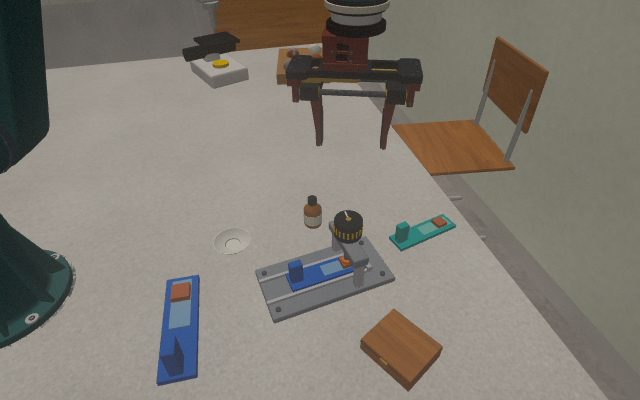

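The foot (465,300) sits on the chip; the carrier is unmoved (rear corner (224,443)), the bystanders are in place and the gripper is clear. A last check of the knob's angle and height, then hand in.

Run:
```python
from h import *
from station import order
g=load("side")
S=lambda x,y:((x+.5)/4.6-.5+245,(y+.5)/4.6-.5+195)
a=onplane(g,S(425,100),.15)-onplane(g,S(478,84),.15)
b=onplane(g,S(461,73),.1363)-onplane(g,S(476,110),.1363)
print(np.degrees(np.arctan2(a[1],a[0])-np.arctan2(b[1],b[0]))%360, onplane(g,S(476,110),.1363),np.linalg.norm(b))
d=cv2.absdiff(load("side")["color"],load("side2")["color"]).max(2)
for n,(x0,y0,x1,y1) in dict(bottle=(300,193,325,230),dish=(210,225,255,258),box=(355,305,445,390)).items(): print(n,np.mean(d[y0:y1,x0:x1]>40))
print(order.finish_job())
```

```text
101.08789572687249 [ 0.64448547 -0.09458015  0.1363    ] 0.022486081580981282
bottle 0.0
dish 0.0
box 0.0
the job is handed in; nothing more can be done
None
```

The carrier is home, the knob is screwed down to an estimated 29 N, and the job is handed in at about 20 s on the robot's clock. No verdict was reported.

- **Carrier:** I gripped the small blue carrier by its handle and slid it about 58 mm, until it stopped and the push rose to about 11 N. In the pictures it lies flat against the end stop, within about 2 mm of the predicted home position, and it did not move again.
- **Knob:** I gripped the yellow band (opening about 52 mm, pad middle within 0.6 mm of the knob's expected centre) and turned it 98.4° clockwise, sinking with it. Then I let go and moved clear.
- **Force:** Wrist torque rose from 0.34 to 0.56 N m. A fit puts contact at about 78° and the force at about 29 N. This is inferred from torque and angle, as there was no direct reading.
- **Last checks:**
  - The knob's pointer showed about 101° turned against 98.4° for the wrist. That is within pixel error. If the difference were real, the force would be about 32 N.
  - The bottle, slide box and dish areas showed no change between the first and last pictures.
- **Disagreements:** While the carrier was pushed against the stop, the wrist also read about 9 N vertically, which vanished on release. The joint-6 torque was no good as an absolute force reading; I used only the moment it began to rise as a cross-check on contact.

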